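# Find the housing with the loose core and quarantine it

### The arm

A 6-joint arm with a two-finger parallel gripper is mounted at the origin on a cart in front of the work surface, level with it; the furniture and walls round the work are solid. World frame = base frame: x ahead of the robot, y to its left, z up, the work surface at z = 0. Lengths are in m, angles in rad, forces in N, time in s.
With the tool pointing down it reaches from about 0.25 to 0.775 m from the base axis. Payload 4 kg.
Tool frame: the origin (TCP) lies at the centre of the arm's flange, where the gripper is bolted on; the fingertips stand 199 mm ahead of it and the grasp point (between the pads) lies 180 mm ahead of it (robot.tcp_to_tips is the distance from the TCP to the fingertips, in m); z points along the fingers, y is the line along which they close (so a half turn about z gives the same grasp; the last joint's range is limited). The gripper opens to 94 mm and grips with 3 to 60 N. Pads are 16 mm wide; open, the fingers measure 119 mm over their backs; the gripper's body (75 mm by 177 mm) begins 78 mm behind the grasp point.
Start: joints at [-1.262, 0.087, 1.371, -0, 1.684, -0.103], TCP at [0.22, -0.504, 0.405] pointing down, gripper open.
Joint ranges: [-3.1, 3.1], [-0.76, 2.03], [0.27, 2.55], [-1.08, 4.22], [0.17, 2.65], [-2.57, 2.57]. Speed limits (rad/s): [2.79, 2.79, 3.14, 3.14, 3.14, 3.14].

### API

Orientations are given as [roll, pitch, yaw] about the fixed x, y, z axes, in that order (R = Rz(yaw) Ry(pitch) Rx(roll)).
In Python, from bench import telemetry, snapshot, ticket, robot gives the robot as it stands.
- The arm moves only by the tool apply_moves, never from a script. Its argument "moves" is a list that holds one entry, the list of rows, each a list of 5 numbers: the shift along the tool's x, y, z in units of 50 mm (1.0 is 50 mm), then the turn about the tool's z in units of 10 degrees (1.0 is 10 degrees), then the closure, from 0 (fully open) to 1 (shut). A call has 1 to 10 rows; each row is the pose to reach, as a shift and turn from the pose commanded when the call began, along the tool's axes at that moment; what a row does not reach only later rows make up. A row lasts 1/8 s, in which the tool goes at most 62.5 mm and 10.7 degrees, less where a joint would pass 70% of its speed; a pose out of reach is approached as far as the arm can. A call with a gripper value outside its range is refused whole. The fingers move at their own pace and stop on an object; the grip force is fixed at half the most. Time passes only in rows, so rows that repeat a pose let the fingers close. It gives the time, the measured TCP pose, the force, the opening and the grip force at its end, in the units of the state.
- telemetry.get_obs(): the state, without advancing time (a new reading comes with each control period).
- snapshot(name): name is "scene" or "top" or "wrist"; returns a dict with "image" (384x512x3 uint8, red, green, blue), "fovy" (degrees; the focal length in pixels is half the picture's height over the tangent of half this angle, whatever the lens; pixels are square), "cx", "cy" (the principal point, pixels), "R" (3x3) and "t" (3): a world point X has camera coordinates R X + t. Camera axes: x right, y down, z forward; pixel columns grow to the right and rows downward; lengths in m; the calibration is good to about 2 mm. A picture is of the moment at which its call begins. There is no depth.
- ticket.close_job(): hands the job in; it is judged then, once.
The state is a dict: "time": time; "joint_positions": joint angles; "qvel": joint speeds; "joint_torque": joint torques, N m; "tool_pos": TCP position; "ee_rot": TCP orientation; "wrist_force": force on the tool from outside, world axes, zero at the start; "wrist_torque": the same for the moment, N m; "width": finger opening in m; "finger_force": force on a finger pad.
Only numpy, scipy, OpenCV 4.12 (cv2) and the standard library are available. Lean on these libraries where they do the work, as an engineer would, in place of code of your own. Each camera call takes 0.05 s, during which the arm holds its last target. There are 200 camera calls.

### The job

One of the three sealed housings on the black mat has a core that has come loose inside. Pick them up and rock or shake each gently end to end until you feel which one has something rolling inside, then seat that one flat in the red corner nest and leave the other two standing on the mat. Do not slam the loose core about or bump the housings hard, and leave the other things on the bench where they are.

Things in the scene. Friction and masses are not known exactly. Their poses are not given: they have to be found in the camera images.
- housing_1: One of three outwardly identical sealed housings: aluminium box 116 mm long (own x) x 50 mm wide (y) x 59 mm high, blue screwed lid, flat long sides to grip across y; brass plugs 16 mm across, 32 mm up, stick out 8 mm at both ends. Origin: centre of the underside, z up. Rigid. The empty shell weighs 0.2 to 0.45 kg at random, each holds a core of 0.18 kg: weight tells nothing.
- housing_2: Second of the three identical housings (see housing_1). In exactly one of the three, any of them, the core is loose: a ball that can roll along x up to 37 mm either side of the middle of a straight cavity. In the other two the core is held tight (under 1 mm of play).
- housing_3: Third of the three identical housings (see housing_1). The loose ball, wherever it is, stays put at tilts under about 7 degrees; tilted 15 to 20 degrees end-down it runs to the low end in about half a second and stays there when levelled slowly, shifting the moment about the housing's y by about 0.13 N m from one end to the other.
- mat: Black rubber mat fixed on the bench, 190 mm (own x) x 350 mm (own y), 3 mm thick; origin: centre of its underside. The three housings stand on it side by side along its y, long axes along its x, some 115 mm apart.
- nest: Red plastic nest fixed on the bench: plate 150 (own x) x 84 (y) x 6 mm with an L-shaped wall at each corner, 15 mm high above the plate. Pocket between the walls 122 (x) x 56 (y) mm: 3 mm of play each side of a housing laid along x. The walls are open for 82 mm at the middle of each long side, where fingers fit. Origin: centre of the underside.
- nest_floor (a point): Centre of the nest pocket's floor, 6 mm above the bench; axes as the nest's.
- small_box_2: Bystander: white small carton with a tape strip, 58x58x75 mm; origin at the centre of its underside.
- tape_brown: Bystander: roll of brown tape lying flat, 110 mm across, 48 mm high; origin at the centre of its underside.
- small_box_3: Bystander: brown small carton, 65x110x40 mm; origin at the centre of its underside.
Things that resemble listed ones, but are neither listed nor needed, are in the scene too. What is shaped like the housing_1 but pink is not meant.

How it is judged:
By the outcome, as a careful person would: the job done as asked, in the order asked, and still so for the second after the job is handed in, with the robot touching nothing.
It also fails if it takes over 72 s, if anything falls off the work surface, if the arm or the gripper's body presses on something with over 40 N, if the wrist force passes 120 N, or if a joint passes its speed limit or range.

## Working session

There is one attempt and no reset: what is moved stays moved. The work goes in short steps, Python scripts to look and compute and a tool call to move; the robot and the scene stay as the last step left them, time stands still between calls to the robot, and variables do not carry over. Pictures are saved under pics/ and viewed, at most 10 in all, crops included, and the job is handed in when it is done.

Besides the shell and the picture viewer there is one more tool, called after "Call:" as name([rows], argument=value, ...), one row to a line, values as JSON. apply_moves: Moves the arm, as the interface text tells. Its arguments: {"type":"object","properties":{"moves":{"type":"array","items":{"type":"array","items":{"type":"array","items":{"type":"number"}}}}},"required":["moves"]}

```bash
ls; mkdir -p pics; python3 - <<'E'
from bench import telemetry, snapshot, robot
import cv2,pickle
o=telemetry.get_obs();print({k:o[k] for k in('time','tool_pos','ee_rot','wrist_force','wrist_torque','width')})
d={}
for n in('scene','top'):
    s=snapshot(n);d[n]=s;cv2.imwrite(f'pics/{n}0.png',cv2.resize(s['image'][:,:,::-1],(800,600),interpolation=cv2.INTER_CUBIC))
    print(n,s['fovy'],s['cx'],s['cy'],s['R'],s['t'])
pickle.dump(d,open('s0.pkl','wb'))
E
```

```text
pics
{'time': 0.0, 'tool_pos': array([ 0.22010671, -0.5039218 ,  0.40349534]), 'ee_rot': array([-3.13938173e+00, -1.92730634e-04,  4.11790972e-01]), 'wrist_force': array([-0.96074325, -0.29935596, -0.3773896 ]), 'wrist_torque': array([ 0.0458428 , -0.02785307,  0.0149198 ]), 'width': 0.09398472926581768}
scene 45.060201003187736 255.72042907081436 192.276499980021 [[-0.87290491 -0.48775052  0.01168075]
 [-0.34472904  0.59965034 -0.72220589]
 [ 0.34525193 -0.63444377 -0.6915795 ]] [0.4662943  0.31118764 0.87387936]
top 56.33464545700811 257.5155681798503 188.78649821468835 [[-0.01953831 -0.99962651  0.01910734]
 [-0.99270507  0.01712178 -0.11934612]
 [ 0.11897439 -0.02129978 -0.99266883]] [-0.13104308  0.61805955  0.92308287]
```

View pics/scene0.png

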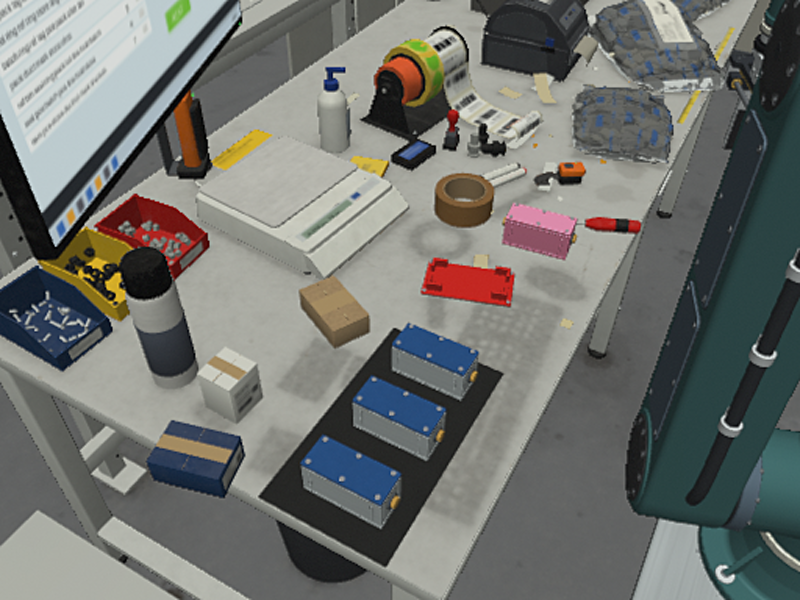

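View pics/top0.png

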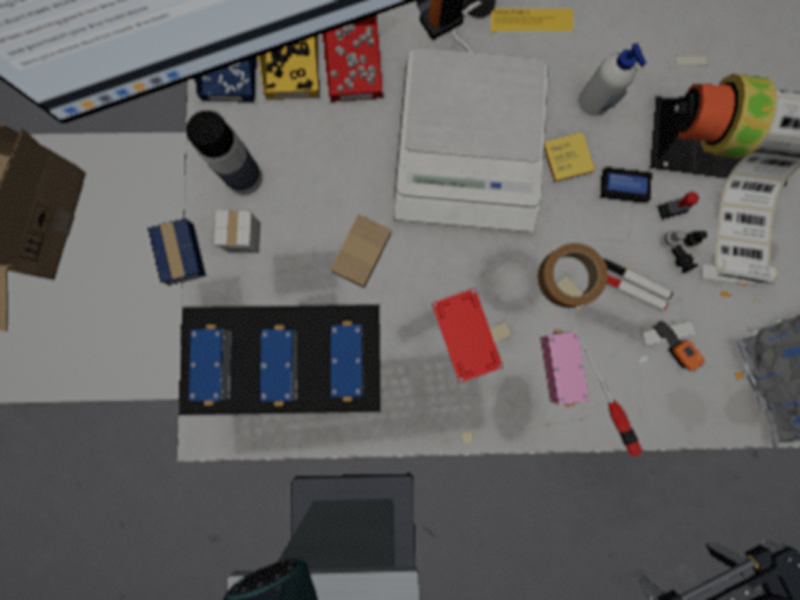

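The scene shows three blue-lidded housings on the black mat, in top view at about (208,364), (278,364) and (347,360). The pink look-alike is at (565,368), the red nest at (467,335), and a dark-blue carton with tape at (176,250). The three on the mat match the description. I'll measure them and check with one crop.

```bash
cat > h.py <<'E'
import numpy as np,cv2
def proj(s,X):
    f=s['image'].shape[0]/2/np.tan(np.radians(s['fovy']/2));c=s['R']@np.asarray(X)+s['t'];return np.array([s['cx']+f*c[0]/c[2],s['cy']+f*c[1]/c[2]])
def back(s,uv,z):
    f=s['image'].shape[0]/2/np.tan(np.radians(s['fovy']/2));d=s['R'].T@np.array([(uv[0]-s['cx'])/f,(uv[1]-s['cy'])/f,1]);c=-s['R'].T@s['t'];return c+d*(z-c[2])/d[2]
def blobs(s,lo,hi,amin):
    m=cv2.inRange(cv2.cvtColor(s['image'],cv2.COLOR_RGB2HSV),lo,hi);m=cv2.morphologyEx(m,cv2.MORPH_CLOSE,np.ones((5,5)))
    return [c for c in cv2.findContours(m,cv2.RETR_EXTERNAL,cv2.CHAIN_APPROX_NONE)[0] if cv2.contourArea(c)>amin]
def rect(s,c,z):
    P=np.array([back(s,p[0],z)[:2] for p in c]);r=cv2.minAreaRect((P*1000).astype(np.float32))
    b=cv2.boxPoints(r);e=max((b[1]-b[0],b[2]-b[1]),key=np.linalg.norm)
    return np.round(r[0],1),np.round(r[1],1),round(float(np.degrees(np.arctan2(e[1],e[0])))%180,1)
E
python3 - <<'E'
import pickle;from h import *
d=pickle.load(open('s0.pkl','rb'))
for n in d:
    s=d[n]
    print(n)
    for c in blobs(s,(104,150,70),(118,255,255),200): print(' blue',c.mean(0)[0].round(),rect(s,c,.062))
    for c in blobs(s,(0,200,120),(4,255,255),200)+blobs(s,(176,200,120),(180,255,255),200): print(' red',c.mean(0)[0].round(),rect(s,c,.012))
s=d['top'];im=s['image'][180:280,100:400,::-1];cv2.imwrite('pics/crop.png',cv2.resize(im,(798,266),interpolation=cv2.INTER_CUBIC))
E
```

```text
scene
 blue [225. 300.] (array([500.8, 185.5]), array([ 50.2, 115.4]), 179.9)
 blue [256. 259.] (array([497.6,  70.5]), array([ 50.5, 116. ]), 179.6)
 blue [279. 223.] (array([502.4, -43.3]), array([ 50. , 114.9]), 179.8)
 blue [ 41. 207.] (array([1002.7,  178.8]), array([ 53.2, 106.9]), 170.0)
 red [300. 180.] (array([ 541.7, -249.6]), array([144.5,  90.9]), 17.7)
top
 blue [176. 234.] (array([501.2,  68.3]), array([115.5,  48.8]), 0.2)
 blue [131. 234.] (array([503.5, 184. ]), array([ 49.7, 114.3]), 179.0)
 blue [221. 231.] (array([506.6, -45.7]), array([ 46.5, 115.4]), 179.4)
 red [223.  34.] (array([1061.6,  -59.2]), array([125.1,  91.1]), 3.9)
```

View pics/crop.png

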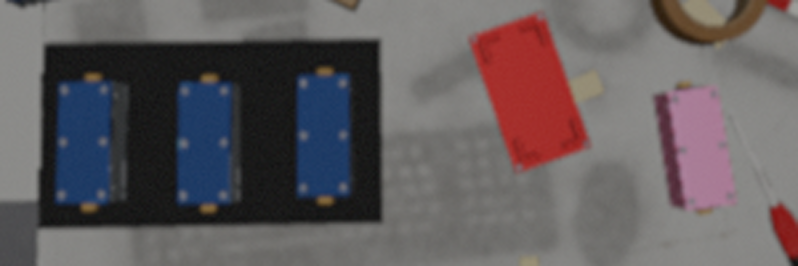

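The crop confirms three blue-lidded housings standing on the mat, with the pink one off to the right. I'll begin with the nearest, at about (0.504, -0.045).

```bash
cat >> h.py <<'E'
def units(x,y,z,yawdeg,o=None):
    from bench import telemetry
    o=o or telemetry.get_obs();p=o['tool_pos'];w=o['ee_rot'][2]
    d=np.array([x,y,z])-p;c,s=np.cos(w),np.sin(w)
    t=(np.degrees(w)-yawdeg+180)%360-180
    return np.round([(c*d[0]+s*d[1])/.05,(s*d[0]-c*d[1])/.05,-d[2]/.05,t/10],3)
E
python3 -c "
from h import *
print(units(.503,-.0445,.34,-.2))"
```

```text
[ 8.863 -6.156  1.273  2.379]
```

Call:
apply_moves([
  [[8.86,-6.16,1.27,2.38,0],[8.86,-6.16,1.27,2.38,0],[8.86,-6.16,1.27,2.38,0],[8.86,-6.16,1.27,2.38,0],[8.86,-6.16,1.27,2.38,0],[8.86,-6.16,1.27,2.38,0],[8.86,-6.16,1.27,2.38,0],[8.86,-6.16,1.27,2.38,0],[8.86,-6.16,1.27,2.38,0],[8.86,-6.16,1.27,2.38,0]],
])

```text
time: 1.35
tool_pos: [0.5035, -0.0419, 0.3398]
ee_rot: [-3.141, 0.002, 0.002]
wrist_force: [-0.7, -0.5, 0.4]
width: 0.094
finger_force: 0.0
```

```bash
python3 - <<'E'
from bench import telemetry, snapshot
from h import *
o=telemetry.get_obs();print(o['time'],o['tool_pos'],o['ee_rot'],o['wrist_force'],o['wrist_torque'])
s=snapshot('wrist');cv2.imwrite('pics/w1.png',s['image'][:,:,::-1])
for c in blobs(s,(104,150,70),(118,255,255),200): print(' blue',c.mean(0)[0].round(),rect(s,c,.062))
s=snapshot('top')
for c in blobs(s,(0,200,120),(8,255,255),200)+blobs(s,(170,190,100),(180,255,255),200): print(' red',c.mean(0)[0].round(),rect(s,c,.01))
E
```

```text
1.35 [ 0.50350365 -0.04188367  0.33977881] [-3.14066761e+00  2.49379251e-03  1.67820906e-03] [-0.6682785  -0.47624514  0.4214781 ] [0.04869853 0.03992247 0.03135619]
 blue [  3. 218.] (array([485. , 158.8]), array([ 8.8, 60.1]), 170.0)
 blue [110. 183.] (array([500.9,  69.7]), array([ 50.8, 114.4]), 179.6)
 blue [262. 188.] (array([504.8, -45. ]), array([ 50.7, 115.9]), 179.7)
 red [221.  34.] (array([1065. ,  -56.3]), array([113.6, 100.3]), 14.5)
```

View pics/w1.png

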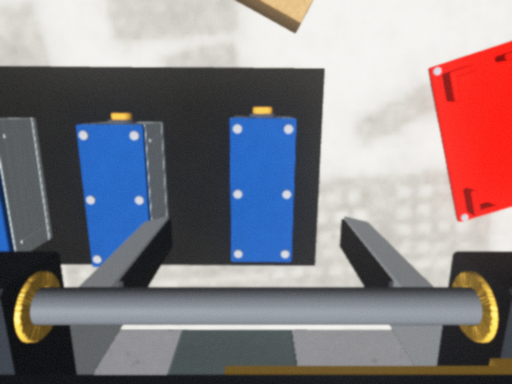

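The wrist view shows housing 3 centred between the fingers, with its lid spanning (230-296, 115-262).

Call:
apply_moves([
  [[0.03,0.06,0.8,0,0],[0.03,0.06,1.7,0,0],[0.03,0.06,2.2,0,0],[0.03,0.06,2.45,0,0],[0.03,0.06,2.45,0,0],[0.03,0.06,2.45,0,1],[0.03,0.06,2.45,0,1],[0.03,0.06,2.45,0,1],[0.03,0.06,2.45,0,1],[0.03,0.06,2.45,0,1]],
])

```text
time: 2.7
tool_pos: [0.5044, -0.0472, 0.2189]
ee_rot: [-3.141, -0.0, -0.003]
wrist_force: [-1.0, 1.4, 1.4]
width: 0.0498
finger_force: 30.0
```

Call:
apply_moves([
  [[0,0,-0.2,0,1],[0,0,-0.6,0,1],[0,0,-1.2,0,1],[0,0,-1.8,0,1],[0,0,-2.0,0,1],[0,0,-2.0,0,1],[0,0,-2.0,0,1]],
])

```text
time: 3.58
tool_pos: [0.5038, -0.0474, 0.3168]
ee_rot: [-3.141, 0.003, -0.004]
wrist_force: [0.5, -0.1, -4.3]
width: 0.0498
finger_force: 30.0
```

```bash
python3 - <<'E'
from bench import telemetry, snapshot
from h import *
for i in range(4):
    o=telemetry.get_obs();print(o['time'],o['tool_pos'],o['ee_rot'],o['wrist_force'],o['wrist_torque'],o['width'],o['finger_force']);snapshot('wrist')
E
```

```text
3.575 [ 0.50383955 -0.04740354  0.31684846] [-3.14102674  0.00328537 -0.00365318] [ 0.46792846 -0.10036388 -4.25082001] [0.05866686 0.09552824 0.02495645] 0.0497697583110768 29.999636337161064
3.625 [ 0.50385618 -0.04740039  0.31677059] [-3.14098061  0.00352306 -0.00361339] [ 0.89809887 -0.28553008 -3.75507582] [ 0.0355376   0.01988907 -0.00061957] 0.049798524647721644 29.999602362513542
3.675 [ 0.50392648 -0.04739831  0.31690727] [-3.14106202  0.00325565 -0.00355843] [-1.05447662  0.33436732 -3.91964042] [0.01874085 0.03410224 0.03159276] 0.04955285109227455 29.999662041664124
3.725 [ 0.50401777 -0.04741248  0.31717177] [-3.14116060e+00  2.73359943e-03 -3.58459061e-03] [ 0.47649295  0.00582588 -5.03021523] [ 0.05899577  0.02582397 -0.01598474] 0.05013021832890785 29.99958425760269
```

Call:
apply_moves([
  [[-0.16,0,0,0,1],[-0.64,0,0,0,1],[-1.44,0,0,0,1],[-2.44,0,0,0,1],[-2.44,0,0,0,1],[-2.44,0,0,0,1],[-2.44,0,0,0,1],[-2.44,0,0,0,1]],
])

```text
time: 4.78
tool_pos: [0.383, -0.0471, 0.3188]
ee_rot: [3.142, 0.0, -0.003]
wrist_force: [-0.4, 1.1, -3.8]
width: 0.0497
finger_force: 30.0
```

```bash
cat > r.py <<'E'
from bench import telemetry, snapshot
from h import *
T=[];F=[]
for i in range(8):
    o=telemetry.get_obs();T.append(o['wrist_torque']);F.append(o['wrist_force']);snapshot('wrist')
print(o['time'],o['tool_pos'],o['ee_rot'],o['width'],'F',np.mean(F,0).round(2),'T',np.mean(T,0).round(3),'sem',(np.std(T,0)/8**.5).round(3))
E
python3 r.py
```

```text
5.125 [ 0.38244425 -0.04704577  0.31858991] [ 3.14156877e+00  2.07049922e-04 -3.54186172e-03] 0.04997903871743027 F [-0.01  0.04 -3.75] T [0.02  0.024 0.005] sem [0.008 0.01  0.013]
```

Call:
apply_moves([
  [[0.16,0,0,0,1],[0.64,0,0,0,1],[1.44,0,0,0,1],[2.44,0,0,0,1],[2.44,0,0,0,1],[2.44,0,0,0,1],[2.44,0,0,0,1],[2.44,0,0,0,1]],
])

```text
time: 6.18
tool_pos: [0.5036, -0.0474, 0.3192]
ee_rot: [3.141, -0.001, -0.004]
wrist_force: [-0.5, -0.0, -2.9]
width: 0.0498
finger_force: 30.0
```

```bash
python3 r.py
```

```text
6.525 [ 0.50418154 -0.04747537  0.31882942] [ 3.14146209e+00 -3.42098209e-04 -3.65072426e-03] 0.049954321607541596 F [-0.07  0.27 -3.91] T [0.026 0.034 0.001] sem [0.011 0.009 0.012]
```

No shift, so this one looks tight. I'll set it back and take the middle one.

Call:
apply_moves([
  [[0,0,0.8,0,1],[0,0,1.5,0,1],[0,0,1.8,0,1],[0,0,1.93,0,1],[0,0,1.98,0,1],[0,0,2.0,0,1],[0,0,2.0,0,1],[0,0,2.0,0,0],[0,0,2.0,0,0],[0,0,2.0,0,0]],
])

```text
time: 7.82
tool_pos: [0.5046, -0.0475, 0.2194]
ee_rot: [3.141, -0.001, -0.004]
wrist_force: [0.3, 0.7, -0.1]
width: 0.0765
finger_force: 0.0
```

Call:
apply_moves([
  [[0,0,0,0,0],[0,0,-0.8,0,0],[0,0,-2.0,0,0],[0,-1.0,-2.0,0,0],[0,-2.3,-2.0,0,0],[0,-2.3,-2.0,0,0],[0,-2.3,-2.0,0,0]],
])

```text
time: 8.7
tool_pos: [0.5047, 0.0676, 0.3185]
ee_rot: [3.141, 0.0, -0.003]
wrist_force: [0.0, 0.0, 0.6]
width: 0.0941
finger_force: 0.0
```

```bash
cat > b.py <<'E'
from bench import telemetry, snapshot
from h import *
o=telemetry.get_obs();print(o['time'],o['tool_pos'],o['ee_rot'])
s=snapshot('wrist')
for c in blobs(s,(104,150,70),(118,255,255),200): print(' blue',c.mean(0)[0].round(),rect(s,c,.062))
E
python3 b.py
```

```text
8.7 [0.50465915 0.0676384  0.31854848] [ 3.14078892e+00  1.62917247e-04 -2.51055833e-03]
 blue [254. 203.] (array([500.9,  69.9]), array([ 50.8, 114.4]), 179.6)
 blue [ 87. 188.] (array([504.4, 185.1]), array([ 50.8, 114. ]), 179.5)
 blue [421. 189.] (array([505.8, -45.4]), array([ 49.3, 114.8]), 179.8)
```

Call:
apply_moves([
  [[-0.07,-0.04,0.8,0,0],[-0.07,-0.04,1.5,0,0],[-0.07,-0.04,1.9,0,0],[-0.07,-0.04,2.02,0,0],[-0.07,-0.04,2.02,0,0],[-0.07,-0.04,2.02,0,1],[-0.07,-0.04,2.02,0,1],[-0.07,-0.04,2.02,0,1],[-0.07,-0.04,2.02,0,1],[-0.07,-0.04,2.02,0,1]],
])

```text
time: 10.0
tool_pos: [0.5013, 0.0694, 0.2178]
ee_rot: [3.141, -0.0, -0.003]
wrist_force: [0.6, -1.0, 0.7]
width: 0.0499
finger_force: 30.0
```

Call:
apply_moves([
  [[0,0,-0.2,0,1],[0,0,-0.6,0,1],[0,0,-1.2,0,1],[0,0,-1.8,0,1],[0,0,-2.0,0,1],[0,0,-2.0,0,1],[0,0,-2.0,0,1]],
])

```text
time: 10.88
tool_pos: [0.5007, 0.0695, 0.3158]
ee_rot: [3.141, 0.003, -0.004]
wrist_force: [-0.7, -0.6, -4.7]
width: 0.0497
finger_force: 30.0
```

Call:
apply_moves([
  [[-0.16,0,0,0,1],[-0.64,0,0,0,1],[-1.44,0,0,0,1],[-2.44,0,0,0,1],[-2.44,0,0,0,1],[-2.44,0,0,0,1],[-2.44,0,0,0,1],[-2.44,0,0,0,1]],
])

```text
time: 11.88
tool_pos: [0.38, 0.0699, 0.3177]
ee_rot: [3.142, -0.0, -0.004]
wrist_force: [0.1, 0.2, -5.1]
width: 0.0501
finger_force: 30.0
```

```bash
python3 r.py
```

```text
12.225 [0.37937105 0.06996386 0.31761545] [ 3.14150072e+00  1.50105581e-04 -3.61875439e-03] 0.04996096868785903 F [ 0.14  0.04 -4.45] T [ 0.031 -0.049  0.009] sem [0.012 0.011 0.01 ]
```

Call:
apply_moves([
  [[0.16,0,0,0,1],[0.64,0,0,0,1],[1.44,0,0,0,1],[2.44,0,0,0,1],[2.44,0,0,0,1],[2.44,0,0,0,1],[2.44,0,0,0,1],[2.44,0,0,0,1]],
])

```text
time: 13.28
tool_pos: [0.5004, 0.0696, 0.3181]
ee_rot: [3.142, -0.001, -0.003]
wrist_force: [-0.5, -0.3, -4.7]
width: 0.0497
finger_force: 30.0
```

```bash
python3 r.py
```

```text
13.625 [0.50109218 0.069552   0.31778534] [ 3.14151911e+00 -2.09595530e-04 -3.57780056e-03] 0.049401862146853597 F [-0.26 -0.14 -4.4 ] T [ 0.032  0.059 -0.012] sem [0.012 0.006 0.009]
```

The middle housing is the loose one: its moment swung from -0.049 to +0.059 N m, against 0.01 for the first. I'll carry it towards the nest and look from close by.

Call:
apply_moves([
  [[0,0.3,0,0,1],[0,0.9,0,0,1],[0,1.7,0,0,1],[0,2.5,0,0,1],[0,3.2,0,0,1],[0,3.6,0,0,1],[0,3.8,0,0,1],[0,3.8,0,0,1],[0,3.8,0,0,1]],
])

```text
time: 14.8
tool_pos: [0.5005, -0.1199, 0.3176]
ee_rot: [-3.141, 0.0, -0.003]
wrist_force: [-0.3, 0.6, -4.3]
width: 0.0502
finger_force: 30.0
```

```bash
python3 - <<'E'
from bench import telemetry, snapshot
from h import *
import pickle
o=telemetry.get_obs();print(o['time'],o['tool_pos'],o['ee_rot'])
s=snapshot('wrist');t=snapshot('top');sc=snapshot('scene');pickle.dump((s,t,sc),open('s1.pkl','wb'))
for n,q in zip('wts',(s,t,sc)):
  for c in blobs(q,(0,130,80),(10,255,255),300)+blobs(q,(170,130,80),(180,255,255),300): print(n,' red',c.mean(0)[0].round(),rect(q,c,.006),rect(q,c,.021))
cv2.imwrite('pics/w2.png',cv2.resize(s['image'][:,:,::-1],(800,600),interpolation=cv2.INTER_CUBIC))
E
```

```text
14.8 [ 0.50052279 -0.11991082  0.31759517] [-3.14111031e+00  1.89425620e-04 -2.86400322e-03]
w  red [412. 125.] (array([ 546.2, -253.9]), array([148.3,  83.8]), 17.9) (array([ 547.3, -246.9]), array([140.7,  79.5]), 17.9)
t  red [299. 215.] (array([ 547.4, -254.7]), array([146.3,  81.4]), 18.0) (array([ 546.7, -252.6]), array([144. ,  80.2]), 18.0)
t  red [454.  72.] (array([ 953.1, -726.4]), array([ 73.7, 127.2]), 155.4) (array([ 946.3, -717.2]), array([ 72.6, 125.3]), 155.4)
t  red [226.  37.] (array([1070. ,  -57.7]), array([147.4, 100.2]), 4.5) (array([1061.4,  -58.7]), array([145.2,  98.6]), 4.5)
s  red [100. 150.] (array([1088.4,  -94.9]), array([129.8, 254. ]), 170.4) (array([1072.3,  -82.3]), array([127.5, 249.3]), 170.4)
s  red [254.  49.] (array([1001.8, -826.7]), array([109.7, 239.4]), 118.0) (array([ 987.4, -800.6]), array([107.7, 235. ]), 118.0)
```

View pics/w2.png

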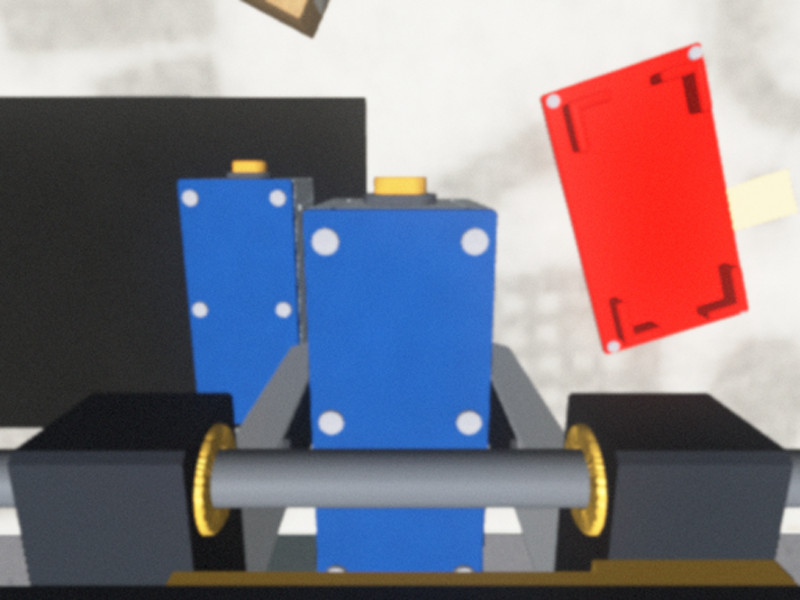

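```bash
python3 - <<'E'
import pickle
from h import *
s,t,sc=pickle.load(open('s1.pkl','rb'))
m=[c for c in blobs(s,(104,150,70),(118,255,255),200)]
for c in m:
    p=c[:,0];print(cv2.boundingRect(c))
for uv in ((193.5,134.5),(317.5,134.5),(207.5,154.5),(304,154.5)): print(back(s,uv,.162)*1000)
o={'tool_pos':np.array([.5005,-.1199,.3178]),'ee_rot':[0,0,-.0033]}
print(units(.5467,-.2542,.2678,18.0,o))
E
```

```text
(202, 325, 107, 40)
(194, 134, 123, 154)
(113, 114, 78, 158)
[557.05512077 -94.3603769  162.        ]
[ 556.87607606 -143.4150818   162.        ]
[549.09911664 -99.60972632 162.        ]
[ 548.96083502 -138.30898617  162.        ]
[ 0.933  2.683  1.    -1.819]
```

Call:
apply_moves([
  [[0.1,0.3,0,-0.2,1],[0.25,0.8,0,-0.5,1],[0.45,1.4,0.1,-0.9,1],[0.65,1.9,0.3,-1.3,1],[0.8,2.3,0.6,-1.6,1],[0.9,2.55,0.8,-1.75,1],[0.94,2.66,0.95,-1.82,1],[0.95,2.69,1.0,-1.82,1],[0.95,2.69,1.0,-1.82,1],[0.95,2.69,1.0,-1.82,1]],
])

```text
time: 16.2
tool_pos: [0.5477, -0.2547, 0.2684]
ee_rot: [3.141, -0.001, 0.315]
wrist_force: [-0.2, -0.0, -4.0]
width: 0.0497
finger_force: 30.0
```

```bash
python3 - <<'E'
from bench import telemetry, snapshot
from h import *
import pickle
o=telemetry.get_obs();print(o['time'],o['tool_pos'],o['ee_rot'])
s=snapshot('wrist');t=snapshot('top');sc=snapshot('scene');pickle.dump((s,t,sc),open('s2.pkl','wb'))
for n,q in (('t',t),('s',sc)):
  for c in blobs(q,(104,150,70),(118,255,255),200):print(n,c.mean(0)[0].round(),rect(q,c,.112))
a=cv2.resize(sc['image'][120:240,240:400,::-1],(800,600),interpolation=cv2.INTER_CUBIC)
b=s['image'][:,:,::-1]
cv2.imwrite('pics/w3.png',np.vstack([cv2.resize(b,(400,300)),cv2.resize(t['image'][170:260,240:360,::-1],(400,300),interpolation=cv2.INTER_CUBIC)]))
E
```

```text
16.2 [ 0.54765313 -0.25467947  0.26839004] [ 3.14085993e+00 -7.16905652e-04  3.14547027e-01]
t [131. 234.] (array([503.4, 167.6]), array([ 47.4, 108.1]), 178.7)
t [221. 231.] (array([506.3, -51. ]), array([ 46.4, 109.2]), 179.4)
s [225. 300.] (array([481.9, 212.4]), array([ 46.9, 107.8]), 179.9)
s [279. 222.] (array([484.1,  -2.6]), array([ 46.8, 107.5]), 179.7)
```

View pics/w3.png

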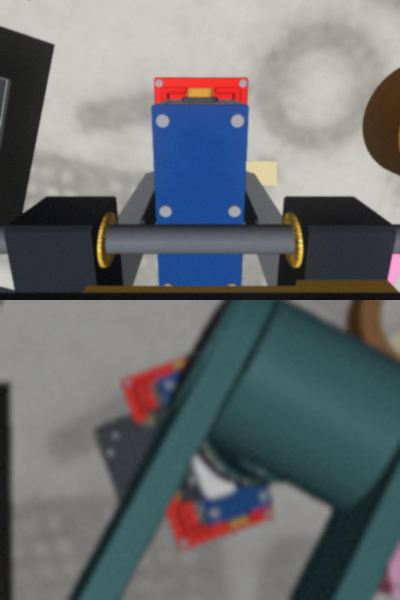

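```bash
python3 - <<'E'
import pickle
from h import *
s,t,sc=pickle.load(open('s2.pkl','rb'))
c=max(blobs(s,(0,130,80),(10,255,255),100)+blobs(s,(170,130,80),(180,255,255),100),key=cv2.contourArea)[:,0];print(cv2.boundingRect(c))
b=max(blobs(s,(104,150,70),(118,255,255),200),key=lambda c:-c[:,0,1].min()*0+cv2.contourArea(c))[:,0];print(cv2.boundingRect(b))
w=.3143;ax=np.array([np.cos(w),np.sin(w)]);ay=np.array([-np.sin(w),np.cos(w)])
P=np.array([.5473,-.2546])
def loc(u,v,z): q=back(s,(u,v),z)[:2]-P;return np.round(1000*np.array([q@ax,q@ay]),1)
tl=c[np.argmin(c.sum(1))];tr=c[np.argmin(c[:,1]-c[:,0])];print(tl,tr,'nest',loc(*(tl-.5),.006),loc(*(tr+[.5,-.5]),.006))
tl=b[np.argmin(b.sum(1))];tr=b[np.argmin(b[:,1]-b[:,0])];print(tl,tr,'lid',loc(*(tl-.5),.1125),loc(*(tr+[.5,-.5]),.1125))
cv2.imwrite('pics/w4.png',cv2.resize(s['image'][85:165,180:330,::-1],(800,427),interpolation=cv2.INTER_CUBIC))
E
```

```text
(197, 100, 120, 33)
(195, 134, 122, 154)
[198 100] [316 101] nest [73.6 41.1] [ 72.9 -41. ]
[196 136] [316 137] lid [56.9 24.8] [ 56.4 -23.2]
```

View pics/w4.png

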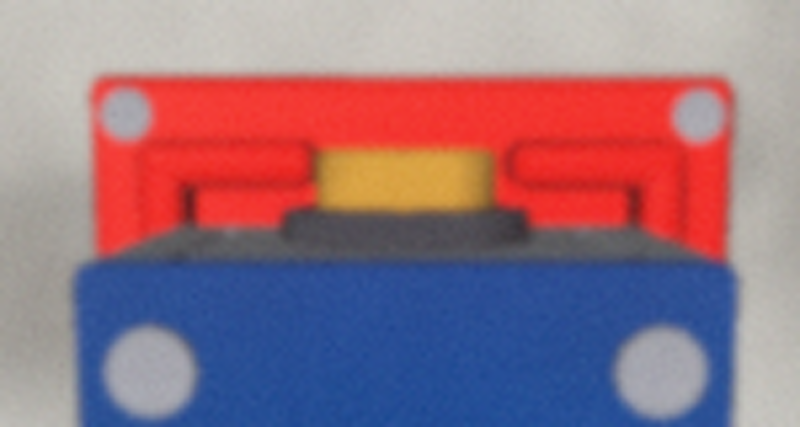

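The crop shows the nest's far edge spanning columns 92–733, centre about 412. The lid spans 75–737, centre about 406, so the tool needs about 1 mm to +y. Then I'll lower it.

Call:
apply_moves([
  [[-0.01,0.02,0.1,0,1],[-0.01,0.02,0.3,0,1],[-0.01,0.02,0.5,0,1],[-0.01,0.02,0.65,0,1],[-0.01,0.02,0.76,0,1],[-0.01,0.02,0.84,0,1],[-0.01,0.02,0.89,0,1],[-0.01,0.02,0.91,0,1],[-0.01,0.02,0.91,0,1]],
])

```text
time: 17.48
tool_pos: [0.5475, -0.2563, 0.2224]
ee_rot: [3.141, -0.0, 0.314]
wrist_force: [-0.4, 0.2, -4.5]
width: 0.0498
finger_force: 30.0
```

```bash
python3 r.py
```

```text
17.825 [ 0.54743409 -0.25623643  0.22229293] [ 3.14136675e+00 -1.35655010e-04  3.14098080e-01] 0.04985861282509023 F [ 0.19 -0.17 -4.28] T [ 0.004  0.055 -0.008] sem [0.009 0.007 0.01 ]
```

Call:
apply_moves([
  [[0,0,0.01,0,1],[0,0,0.02,0,1],[0,0,0.03,0,1],[0,0,0.03,0,1]],
])

```text
time: 18.38
tool_pos: [0.5474, -0.2562, 0.2209]
ee_rot: [3.141, -0.0, 0.314]
wrist_force: [-0.9, 0.3, -3.3]
width: 0.0499
finger_force: 30.0
```

```bash
python3 r.py
```

```text
18.725 [ 0.54740017 -0.25622667  0.22084332] [ 3.14142387e+00 -1.30075523e-05  3.14107721e-01] 0.049838579558112994 F [-0.69  0.06 -2.72] T [0.07  0.126 0.015] sem [0.012 0.014 0.007]
```

Contact has started, since the load is shrinking. I'll ease down a touch, release and retreat.

Call:
apply_moves([
  [[0,0,0.01,0,1],[0,0,0.02,0,1],[0,0,0.02,0,0.3],[0,0,0.02,0,0],[0,0,0.02,0,0],[0,0,0.02,0,0]],
])

```text
time: 19.52
tool_pos: [0.5475, -0.2563, 0.2196]
ee_rot: [3.141, -0.0, 0.314]
wrist_force: [-0.3, 0.4, -0.7]
width: 0.0866
finger_force: 0.0
```

Call:
apply_moves([
  [[0,0,-0.3,0,0],[0,0,-1.0,0,0],[0,0,-1.8,0,0],[0,0,-2.6,0,0],[-1.0,0,-2.8,0,0],[-2.0,0,-2.8,0,0],[-2.0,0,-2.8,0,0]],
])

```text
time: 20.4
tool_pos: [0.4502, -0.2878, 0.3614]
ee_rot: [3.139, -0.001, 0.311]
wrist_force: [0.5, -0.5, -0.4]
width: 0.0943
finger_force: 0.0
```

```bash
python3 - <<'E'
from bench import telemetry, snapshot
from h import *
o=telemetry.get_obs();print(o['time'],o['tool_pos'],o['ee_rot'],o['wrist_force'])
s=snapshot('wrist');sc=snapshot('scene')
for n,q in (('w',s),('s',sc)):
  for c in blobs(q,(104,150,70),(118,255,255),200):print(n,c.mean(0)[0].round(),rect(q,c,.065))
cv2.imwrite('pics/f.png',np.vstack([cv2.resize(s['image'][:,:,::-1],(400,300)),cv2.resize(sc['image'][140:320,180:420,::-1],(400,300),interpolation=cv2.INTER_CUBIC)]))
E
```

```text
20.4 [ 0.45016989 -0.28775957  0.36143321] [ 3.13944572e+00 -7.95827216e-04  3.10690477e-01] [ 0.52102646 -0.53766949 -0.35746853]
w [255.  72.] (array([ 539.7, -257. ]), array([101. ,  47.9]), 17.8)
w [ 4. 47.] (array([496.1, -73.4]), array([75.1, 10.9]), 7.9)
s [225. 300.] (array([499.9, 187.1]), array([ 50. , 115.3]), 179.9)
s [279. 222.] (array([502. , -42.1]), array([ 49.9, 114.6]), 179.7)
s [ 40. 206.] (array([999.6, 180.5]), array([ 53. , 106.5]), 170.0)
s [302. 164.] (array([ 542.2, -251.8]), array([112.8,  51. ]), 18.1)
```

View pics/f.png

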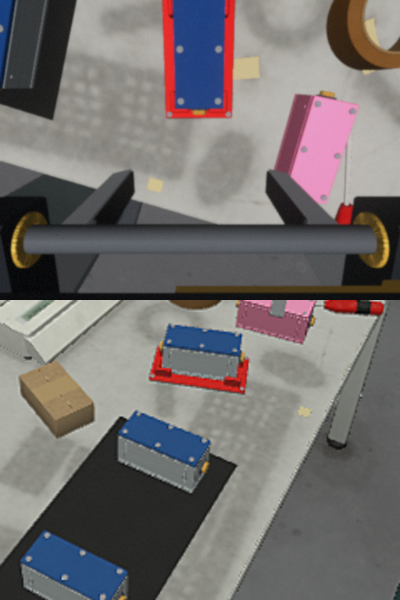

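The loose housing sits flat in the nest (lid about (200,50) in the upper view), and the other two stand on the mat.

```bash
python3 -c "
from bench import ticket
print(ticket.close_job())"
```

```text
the job is handed in; nothing more can be done
None
```

The middle housing had the loose core and is now seated flat in the red nest; the other two stand on the mat (one tested tight, the third never lifted, as the middle one's shift was clear), and the job is handed in at about 20 s.

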